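Hand up the bearing ball in the twist-lock dish

TASK

The saw carriage needs its large bearing ball: take the larger of the two loose steel balls out of the compartmented parts tray, leaving the smaller ball and the peg in there, and put it in the little wooden dish while that is still locked in its foot. Then grip the dish by its rim, give it a quarter turn anticlockwise (seen from above) to unlock it from the foot, and lift it straight out, keeping it level with the ball resting in its middle. Finish holding the dish level and still about 10 cm above the foot, ready to be handed over; do not put it down or let go.

Things in the scene. Friction and masses are not known exactly. Their poses are not given: they have to be found in the camera images.
- parts_dish: Round dish of dark wood locked on the foot. Origin on its axis at the shoulder, its flat underside on the foot's top; z up. The hollow is 58 mm across, its middle 6 mm above the origin, the floor rising outward at about 15 degrees so that a ball rolls to the middle. About 0.12 kg. Side play in the foot about 2 mm.
- dish_rim (a point): Middle of the dish's upright round rim, on the axis 17 mm above the dish's origin, axes as the dish. Rim 66 mm across outside, straight from 5 mm below this point to its top edge 5 mm above: grip here from above across the whole dish, at any angle. Below the rim the dish narrows to 40 mm across at the shoulder.
- dish_pin (a point): Middle of the steel cross pin through the spigot under the dish, 11 mm below the dish's origin; its x axis (the dish's) runs along the pin: 32 mm long, 7 wide, 6 high. Spigot 16 mm across, 14 mm long. While locked the pin lies under the foot's plate, crosswise to its slots: the dish neither lifts nor turns clockwise.
- twist_foot: Turned wooden pedestal fixed to the bench: round base 90 mm across and 9 mm high, round post 48 mm across up to 50 mm. Origin on the bench on its axis, z up, below the dish. The dish's x axis lies along the foot's x axis (within 4 degrees) when locked and along the foot's y axis when unlocked.
- foot_top (a point): Middle of the foot's steel top plate, 50 mm above the bench, axes as the foot. 21 mm bore with two slots 15 mm wide along y. Turned anticlockwise to 80 to 98 degrees from locked (an inner stop ends the turn near 100) the pin stands under the slots and the dish lifts straight out, clear after 14 mm. Turning takes next to no force.
- big_ball: The larger loose steel ball, 24 mm across, about 57 g; origin at its centre. It lies on the floor of one of the tray's three compartments (which one varies), its centre 17 mm above the bench, with 25 mm or more free between it and the walls. It rolls when pushed.
- small_ball: The smaller loose steel ball, 16 mm across; origin at its centre. In another compartment of the tray; stays there.
- tray_peg: Grey turned peg, 24 mm across, 32 mm high, standing in another compartment of the tray; stays there. Origin at the middle of its underside.
- parts_tray: Wooden tray with cork floor, 104 mm (x) by 300 mm (y), walls 5 mm thick and 34 mm high, fixed to the bench. Origin at the middle of its underside; floor 5 mm above the bench. Two cross walls 29 mm high split it along y into three compartments of 94 x 93 mm, middles at y = -98, 0 and +98 mm.

How it is judged:
On the way, in this order (a step that is already met when the one before it is completed fails the run):
1. the larger ball lies in the middle of the dish, which is still locked in its foot (horizontal distance between big_ball and parts_dish below 0.01 m and z of big_ball in the frame of parts_dish between 0.01 and 0.024 m and contact force between the fingers and big_ball below 0.1 N and angle between the x axis of parts_dish and the x axis of twist_foot, either way round below 0.35 rad and z of parts_dish in the frame of twist_foot below 0.056 m), for 0.3 s.
2. the dish has been given a quarter turn in its foot, with the ball in its middle (angle between the x axis of parts_dish and the y axis of twist_foot, either way round below 0.35 rad and z of parts_dish in the frame of twist_foot between 0.045 and 0.062 m and horizontal distance between parts_dish and twist_foot below 0.006 m and horizontal distance between big_ball and parts_dish below 0.01 m), for 0.1 s.
At the end, for the whole second after the job is handed in: The fingers hold the dish (over 1 N), its shoulder 70 to 250 mm above the foot's top and its axis within 80 mm of the foot's, at rest and tilted less than 0.12 rad, with the larger ball lying in it within 8 mm of its axis; the smaller ball and the peg are still in the tray (z of parts_dish in the frame of twist_foot between 0.12 and 0.3 m and horizontal distance between parts_dish and twist_foot below 0.08 m and angle between parts_dish's own z axis and vertical below 0.12 rad and linear speed of parts_dish below 0.03 m/s and contact force between the fingers and parts_dish above 1 N and horizontal distance between big_ball and parts_dish below 0.008 m and z of big_ball in the frame of parts_dish between 0.01 and 0.024 m and x of small_ball in the frame of parts_tray between -0.05 and 0.05 m and y of small_ball in the frame of parts_tray between -0.148 and 0.148 m and height (world z) of each of small_ball, tray_peg below 0.03 m and x of tray_peg in the frame of parts_tray between -0.05 and 0.05 m and y of tray_peg in the frame of parts_tray between -0.148 and 0.148 m); the arm keeps its last pose, push and grip.
It fails at once if the dish is turned away or lifted without the larger ball lying in its middle (within 13 mm of its axis) ((angle between the x axis of parts_dish and the x axis of twist_foot, either way round above 0.4 rad or z of parts_dish in the frame of twist_foot above 0.058 m) and horizontal distance between big_ball and parts_dish above 0.013 m).
It fails at once if the dish is tipped by more than 0.2 rad (angle between parts_dish's own z axis and vertical above 0.2 rad).
It fails at once if the smaller ball or the peg is lifted out of the tray (height (world z) of any of small_ball, tray_peg above 0.06 m).
It also fails if it takes over 58 s, if anything falls off the work surface, if the arm or the gripper's body presses on something with over 40 N, if the wrist force passes 120 N, or if a joint passes its speed limit or range.

ROBOT

A 6-joint arm with a two-finger parallel gripper is mounted at the origin on a cart in front of the work surface, level with it; the furniture and walls round the work are solid. World frame = base frame: x ahead of the robot, y to its left, z up, the work surface at z = 0. Lengths are in m, angles in rad, forces in N, time in s.
With the tool pointing down it reaches from about 0.275 to 0.725 m from the base axis. Payload 15.9 kg.
Tool frame: the origin (TCP) lies midway between the tips of the shut fingers; the grasp point (between the pads) lies 19 mm behind it (ctrl.grip_point_offset is the distance from the TCP to the grasp point, in m); z points along the fingers, y is the direction in which the jaws open and shut (so a half turn about z gives the same grasp; the last joint's range is limited). The gripper opens to 85 mm and grips with 20 to 120 N. Pads are 22 mm wide; open, the fingers measure 114 mm over their backs; the gripper's body (76 mm by 85 mm) begins 54 mm behind the grasp point. The pads swing forward as they close: fully open they stand 13 mm farther back than shut.
Start: joints at [0, 0.213, -0.034, 1.323, 0, 1.571], TCP at [0.5, -0, 0.231] pointing down, gripper open.
Joint ranges: [-2.98, 2.98], [-0.74, 1.72], [-1.14, 1.35], [-2.1, 2.04], [-1.57, 1.44], [-3.14, 3.14]. Speed limits (rad/s): [1.89, 1.89, 2.39, 2.57, 3.14, 3.14].

INTERFACE

Orientations are given as a rotation vector (axis times angle).
In Python, from station import monitor, cams, order, ctrl gives the robot as it stands.
- The arm moves only by the tool move_arm, never from a script. Its argument "rows" is a list of rows, each a list of 7 numbers: the shift along the tool's x, y, z in mm, then the turn, a rotation vector about the tool's x, y, z in rad, then the opening, from -1 (shut) to 1 (fully open). A call has 1 to 20 rows; each row shifts and turns the commanded pose from where the row before left it, along the tool's axes as they then stand; what a row does not reach is not made up. A row lasts 1/10 s, in which the tool goes at most 50 mm and 8.59 degrees, less where a joint would pass 70% of its speed; a pose out of reach is approached as far as the arm can. A call with a gripper value outside its range is refused whole. The fingers move at their own pace and stop on an object; "force" is the grip in N (left out, the last holds). Time passes only in rows, so rows that do not move let the fingers close. It gives the time, the measured TCP pose, the force and the opening at its end, in the units of the state.
- monitor.read_state(): the state, without advancing time (a new reading comes with each control period).
- cams.capture(name): name is "scene" or "side" or "wrist"; returns a dict with "img" (400x640x3 uint8, red, green, blue), "vfov" (degrees; the focal length in pixels is half the picture's height over the tangent of half this angle, whatever the lens; pixels are square), "cx", "cy" (the principal point, pixels), "view" (4x4, takes a point from world to camera coordinates); the wrist camera has in their place "hand_eye" (4x4, takes a point from camera to tool coordinates, whose origin is the TCP and whose axes are the flange's). Camera axes: x right, y down, z forward; pixel columns grow to the right and rows downward; lengths in m; the calibration is good to about 2 mm. A picture is of the moment at which its call begins: read the wrist's pose just before it. There is no depth.
- order.hand_in(): hands the job in, once; it reports no verdict.
The state is a dict: "time": time; "qpos": joint angles; "joint_velocities": joint speeds; "joint_torque": joint torques, N m; "tool_pos": TCP position; "ee_rot": TCP orientation; "wrist_force": force on the tool from outside, world axes, zero at the start; "wrist_torque": the same for the moment, N m; "finger_gap": finger opening in m.
Only numpy, scipy, OpenCV 4.12 (cv2) and the standard library are available. Lean on these libraries where they do the work, as an engineer would, in place of code of your own. Each camera call takes 0.05 s, during which the arm holds its last target.

## Working session

There is one attempt and no reset: what is moved stays moved. The work goes in short steps, Python scripts to look and compute and a tool call to move; the robot and the scene stay as the last step left them, time stands still between calls to the robot, and variables do not carry over. Pictures are saved under pics/ and viewed, and the job is handed in when it is done.

Besides the shell and the picture viewer there is one more tool, called after "Emit:" as a command line: name --pt "numbers of a row" for each row, then --argument value for the rest. move_arm: Moves the arm, as the interface text tells. Its arguments: {"type":"object","properties":{"rows":{"type":"array"},"force":{"type":"number"}},"required":["rows"]}

```bash
ls; mkdir -p pics; cat > h.py <<'E'
import numpy as np, cv2, pickle
from station import monitor, cams, order, ctrl
from scipy.spatial.transform import Rotation as R
def snap(name,fn):
    s=monitor.read_state(); c=cams.capture(name)
    cv2.imwrite(f'pics/{fn}.png',c['img'][:,:,::-1]); c['state']=s
    pickle.dump(c,open(f'pics/{fn}.pkl','wb')); return c
def cam(c):
    f=200/np.tan(np.radians(c['vfov'])/2)
    if 'view' in c: V=np.array(c['view']); W=np.linalg.inv(V)
    else:
        T=np.eye(4);T[:3,:3]=R.from_rotvec(c['state']['ee_rot']).as_matrix();T[:3,3]=c['state']['tool_pos']
        W=T@np.array(c['hand_eye'])
    return f,c['cx'],c['cy'],W
def onz(c,u,v,z):
    f,cx,cy,W=cam(c); d=W[:3,:3]@np.array([(u-cx)/f,(v-cy)/f,1]); o=W[:3,3]
    return o+d*(z-o[2])/d[2]
def proj(c,p):
    f,cx,cy,W=cam(c); q=np.linalg.inv(W)@np.append(p,1); return np.array([cx+f*q[0]/q[2],cy+f*q[1]/q[2]])
def ld(fn): return pickle.load(open(f'pics/{fn}.pkl','rb'))
E
python3 - <<'E'
from h import *
for n in ['scene','side','wrist']:
    c=snap(n,n+'0'); print(n,{k:v for k,v in c.items() if k not in('img','state')},c['img'].shape)
print(monitor.read_state(),ctrl.grip_point_offset)
E
```

```text
pics
scene {'vfov': 48.43470866715614, 'cx': 317.7642150900695, 'cy': 194.18499818154868, 'view': array([[ 0.72443778, -0.6892461 ,  0.01138901, -0.30158706],
       [-0.47351195, -0.50955979, -0.71842553,  0.32646795],
       [ 0.50097538,  0.51506177, -0.69551063,  0.68911495],
       [ 0.        ,  0.        ,  0.        ,  1.        ]])} (400, 640, 3)
side {'vfov': 52.05959436610349, 'cx': 317.68532112823783, 'cy': 194.99404392804604, 'view': array([[ 0.99975837,  0.0198979 ,  0.00934207, -0.5032186 ],
       [ 0.01603868, -0.36967837, -0.92902135,  0.08704161],
       [-0.01503202,  0.9289467 , -0.36990818,  0.84624212],
       [ 0.        ,  0.        ,  0.        ,  1.        ]])} (400, 640, 3)
wrist {'vfov': 61.72355948951176, 'cx': 315.82221687155214, 'cy': 197.43279816840217, 'hand_eye': array([[ 3.48931894e-04, -9.61123610e-01, -2.76118244e-01,
         6.97022516e-02],
       [ 9.99999912e-01,  3.99539145e-04, -1.27027618e-04,
        -1.23546664e-03],
       [ 2.32409290e-04, -2.76118175e-01,  9.61123665e-01,
        -1.41757499e-01],
       [ 0.00000000e+00,  0.00000000e+00,  0.00000000e+00,
         1.00000000e+00]])} (400, 640, 3)
{'time': 0.15, 'qpos': array([-3.83270484e-06,  2.13234642e-01, -3.48595695e-02,  1.32352273e+00,
        1.02131520e-06,  1.57078063e+00]), 'joint_velocities': array([-0.00020963, -0.00111291,  0.00273824,  0.00032432,  0.00047387,
       -0.00035124]), 'joint_torque': array([ 7.54873927e-04, -6.86405826e+01,  4.87247872e+01,  1.30636684e-02,
        8.93374795e-05, -4.25830592e-06]), 'tool_pos': array([ 4.99746944e-01, -1.59305545e-06,  2.30956072e-01]), 'ee_rot': array([-2.22101738e+00, -2.22104373e+00,  9.10160437e-04]), 'wrist_force': array([ 0.3255639 , -0.12539977, -0.14405366]), 'wrist_torque': array([-0.03780324,  0.018594  , -0.0375651 ]), 'finger_gap': 0.0853582642898694} 0.0187
```

View pics/scene0.png

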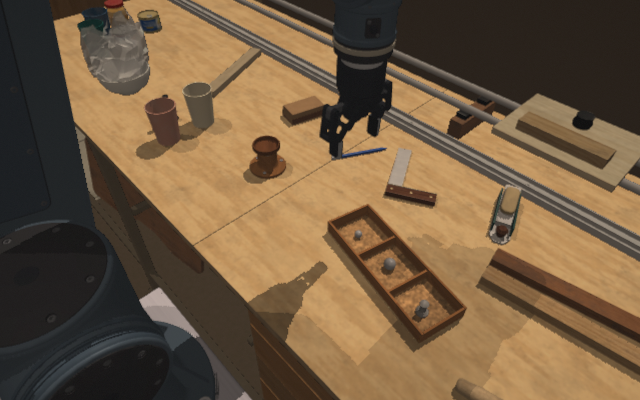

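View pics/side0.png

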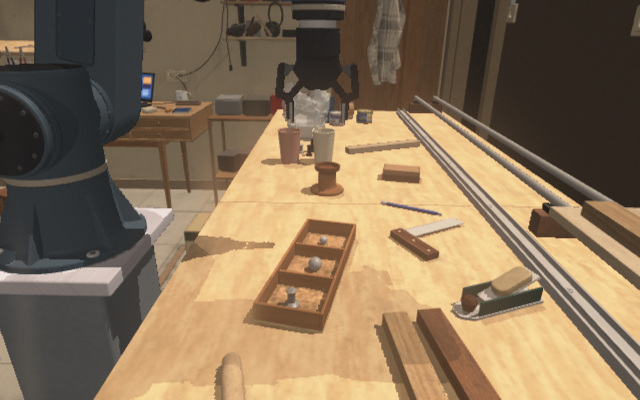

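View pics/wrist0.png

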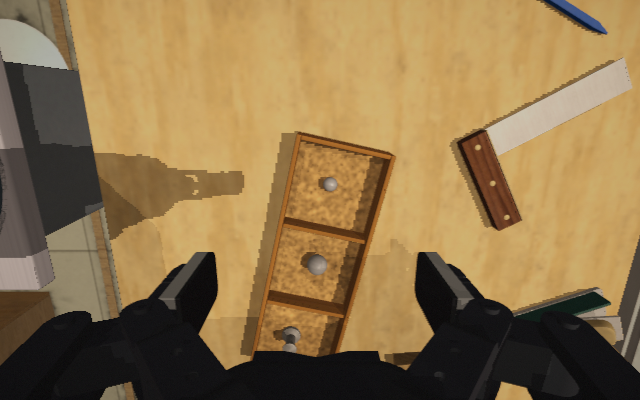

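The large ball is in the middle compartment (wrist pixel 317,264). The small ball is at 330,184 and the peg at 290,338. The dish on its foot is at scene pixel (266,150) and side pixel (327,175).

```bash
python3 - <<'E'
from h import *
w,s,d=ld('wrist0'),ld('scene0'),ld('side0')
print('ball w',onz(w,317,264,.017),'s',onz(s,390,265,.017),'side',onz(d,315,264,.017))
print('small w',onz(w,330,184,.013))
for uv in [(299,133),(393,156),(286,219),(366,241)]: print('tray',uv,onz(w,*uv,.034))
print('dish s',onz(s,266,146,.072),'d',onz(d,328,166,.072))
print(R.from_rotvec(w['state']['ee_rot']).as_matrix().round(3))
for n,c,(u,v,a,b) in [('s',s,(200,110,330,200)),('d',d,(280,140,380,210)),('w',w,(240,120,410,360))]:
    i=c['img'][v:b,u:a,::-1]; k=4 if n!='w' else 3; cv2.imwrite(f'pics/z_{n}.png',cv2.resize(i,None,fx=k,fy=k,interpolation=2))
E
```

```text
ball w [ 0.49961417 -0.11366255  0.017     ] s [ 0.49861119 -0.11745988  0.017     ] side [ 0.50073453 -0.11590091  0.017     ]
small w [ 0.51386479 -0.01813955  0.013     ]
tray (299, 133) [0.48141729 0.03930529 0.034     ]
tray (393, 156) [0.5766466  0.01630264 0.034     ]
tray (286, 219) [ 0.46624014 -0.05165943  0.034     ]
tray (366, 241) [ 0.55310827 -0.07709206  0.034     ]
dish s [0.51565791 0.28168521 0.072     ] d [0.52410852 0.28307375 0.072     ]
[[-0.     1.    -0.001]
 [ 1.     0.     0.   ]
 [ 0.    -0.001 -1.   ]]
```

View pics/z_s.png

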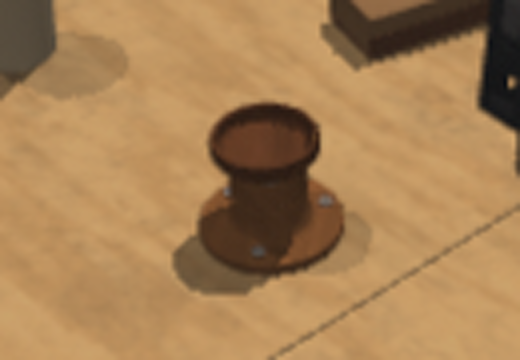

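View pics/z_d.png

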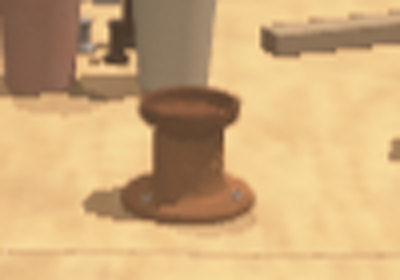

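View pics/z_w.png

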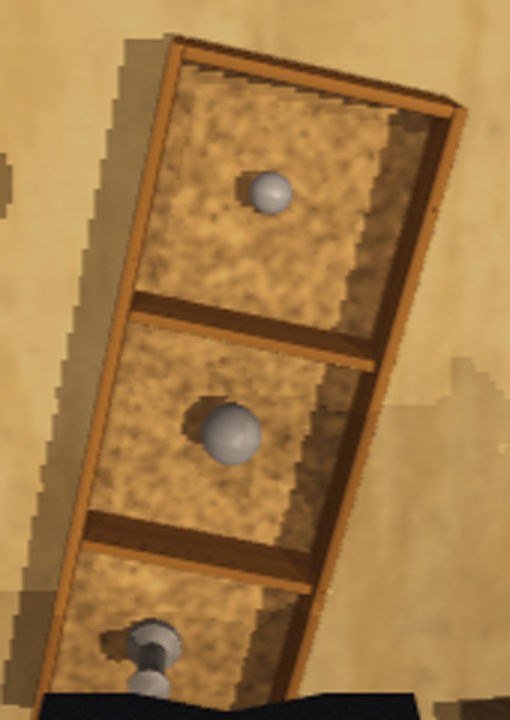

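Emit:
move_arm --pt "-29 0 30 0 0 0 0.06" --pt "-29 0 30 0 0 0 0.06" --pt "-29 0 30 0 0 0 0.06" --pt "-29 0 30 0 0 0 0.06" --pt "0 0 0 0 0 0.119 0.06" --pt "0 0 0 0 0 0.119 0.06" --pt "0 0 0 0 0 0 0.06" --pt "0 0 0 0 0 0 0.06" --pt "0 0 0 0 0 0 0.06" --force 30

```text
time: 1.05
tool_pos: [0.5001, -0.1158, 0.1114]
ee_rot: [2.466, 1.946, 0.0]
wrist_force: [0.8, 0.3, 0.5]
finger_gap: 0.0453
```

```bash
python3 - <<'E'
from h import *
w=snap('wrist','w1'); s=w['state'];print(s['tool_pos'],s['finger_gap'],s['time'])
print(R.from_rotvec(s['ee_rot']).as_matrix().round(3)); print(proj(w,[.4997,-.116,.017]))
E
```

```text
[ 0.50006934 -0.11581616  0.11140673] 0.045253403156378345 1.05
[[ 0.233  0.973  0.   ]
 [ 0.973 -0.233 -0.   ]
 [-0.     0.    -1.   ]]
[316.9329472  199.82078282]
```

View pics/w1.png

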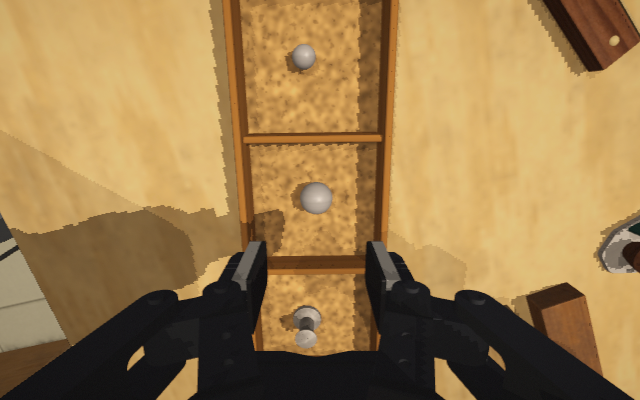

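Ball is at wrist pixel (317,198), within 1 mm of the prediction, and the tray walls are parallel to the jaws. Descending.

Emit:
move_arm --pt "0 0 20 0 0 0 0.06" --pt "0 0 20 0 0 0 0.06" --pt "0 0 20 0 0 0 0.06" --pt "0 0 15 0 0 0 0.06" --pt "0 0 15 0 0 0 0.06" --pt "0 0 7 0 0 0 0.06" --pt "0 0 5 0 0 0 0.06" --pt "0 0 0 0 0 0 0.06" --pt "0 0 0 0 0 0 0.06"

```text
time: 2.0
tool_pos: [0.5004, -0.1161, 0.0099]
ee_rot: [2.469, 1.942, 0.001]
wrist_force: [0.5, 0.8, 0.3]
finger_gap: 0.0453
```

```bash
python3 - <<'E'
from h import *
w=snap('wrist','w2'); s=w['state'];print(s['tool_pos'],s['finger_gap'],s['wrist_force'])
E
```

```text
[ 0.500369   -0.11605895  0.00985148] 0.04534276296794385 [0.48436905 0.76366536 0.25914151]
```

View pics/w2.png

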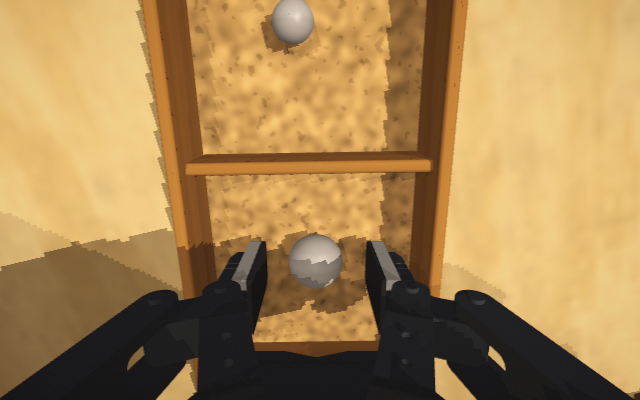

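Ball (315,262) is centred between the pads; closing.

Emit:
move_arm --pt "0 0 1 0 0 0 -0.1" --pt "0 0 0 0 0 0 -0.25" --pt "0 0 0 0 0 0 -0.4" --pt "0 0 0 0 0 0 -0.6" --pt "0 0 0 0 0 0 -0.8" --pt "0 0 0 0 0 0 -0.8" --pt "0 0 0 0 0 0 -0.8" --pt "0 0 0 0 0 0 -0.8" --force 30

```text
time: 2.85
tool_pos: [0.5001, -0.116, 0.0084]
ee_rot: [2.469, 1.942, 0.0]
wrist_force: [-0.6, 0.0, 5.1]
finger_gap: 0.0217
```

Emit:
move_arm --pt "0 0 -5 0 0 0 -0.8" --pt "0 0 -10 0 0 0 -0.8" --pt "0 0 -20 0 0 0 -0.8" --pt "0 0 -25 0 0 0 -0.8" --pt "0 0 -30 0 0 0 -0.8" --pt "0 0 -30 0 0 0 -0.8" --pt "0 0 -30 0 0 0 -0.8" --pt "0 0 0 0 0 0 -0.8"

```text
time: 3.65
tool_pos: [0.5018, -0.1164, 0.1628]
ee_rot: [2.466, 1.939, 0.006]
wrist_force: [0.5, -0.7, -0.4]
finger_gap: 0.0218
```

```bash
python3 - <<'E'
from h import *
w=snap('wrist','w3'); s=w['state'];print(s['tool_pos'],s['finger_gap'],s['wrist_force'])
E
```

```text
[ 0.50184679 -0.11643564  0.16277088] 0.02175532955112382 [ 0.54683802 -0.66539966 -0.44327194]
```

View pics/w3.png

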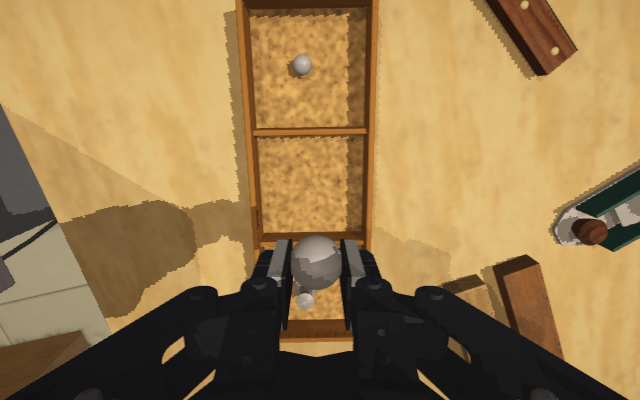

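Ball held between the pads (317,262). Moving to view the dish.

Emit:
move_arm --pt "10 -2 -10 0 0 0 -0.8" --pt "25 -5.5 -10 0 0 0 -0.8" --pt "35 -8 -10 0 0 0 -0.8" --pt "40 -9 -10 0 0 0 -0.8" --pt "40 -9 0 0 0 0 -0.8" --pt "40 -9 0 0 0 0 -0.8" --pt "40 -9 0 0 0 0 -0.8" --pt "40 -9 0 0 0 0 -0.8" --pt "35 -8 0 0 0 0 -0.8" --pt "25 -5 0 0 0 0 -0.8" --pt "10 -2 0 0 0 0 -0.8" --pt "0 0 0 0 0 0 -0.8" --pt "0 0 0 0 0 0 -0.8"

```text
time: 5.0
tool_pos: [0.5065, 0.2315, 0.1981]
ee_rot: [2.47, 1.942, -0.001]
wrist_force: [0.4, 0.1, 0.1]
finger_gap: 0.0217
```

```bash
python3 - <<'E'
from h import *
w=snap('wrist','w4'); s=w['state'];print(s['tool_pos'],s['finger_gap'],s['wrist_force'],s['qpos'])
print(proj(w,[.52,.2825,.072]))
E
```

```text
[0.50647224 0.23151698 0.19812522] 0.021694896745382646 [0.35975894 0.07883485 0.13255862] [ 4.28923456e-01  3.39057244e-01  5.01833913e-02  1.28279074e+00
 -2.94610545e-04  2.23789782e+00]
[318.82282184 123.31274187]
```

View pics/w4.png

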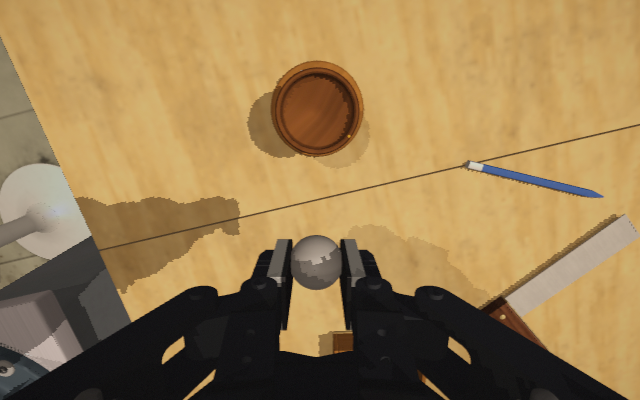

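```bash
python3 - <<'E'
from h import *
w=ld('w4'); cv2.imwrite('pics/z4.png',cv2.resize(w['img'][40:180,240:400,::-1],None,fx=5,fy=5,interpolation=2)[:600])
E
```

```text
(no output)
```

View pics/z4.png

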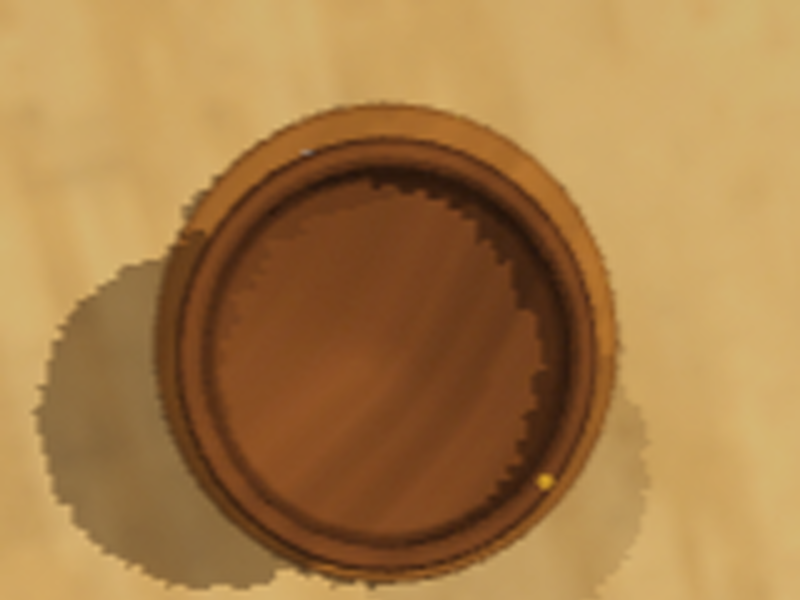

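```bash
python3 - <<'E'
from h import *
w=ld('w4')
c=onz(w,317.5,111,.072); print('wrist rim',c)
def circ(c,p,r):
    a=np.linspace(0,2*np.pi,90); return np.array([proj(c,[p[0]+r*np.cos(t),p[1]+r*np.sin(t),p[2]]) for t in a])
q=circ(w,c,.033); print(q.min(0),q.max(0),'want',[240+178/5,40+138/5],[240+597/5,40+572/5])
for n in('scene0','side0'):
    k=ld(n); q=circ(k,c,.033);print(n,q.min(0),q.max(0),proj(k,c))
m=onz(w,240+545/5,40+482/5,.072)-c; print('mark',m,np.degrees(np.arctan2(m[1],m[0])))
# base 90 mm z=.009
q=circ(w,[c[0],c[1],.009],.045); print('base',q.min(0),q.max(0),'seen',[240+157/5,40+102/5],[240+617/5,40+582/5])
b=ld('w3')
# held ball in tool frame
f,cx,cy,W=cam(w); H=np.array(w['hand_eye']); d=H[:3,:3]@np.array([(317-cx)/f,(262-cy)/f,1]);o=H[:3,3]
print('ball tool',o+d*(-.0085-o[2])/d[2])
E
```

```text
wrist rim [0.52118059 0.29182066 0.072     ]
[274.9180434   65.44364083] [360.10312827 153.44289878] want [275.6, 67.6] [359.4, 154.4]
scene0 [251.06652879 134.70043385] [279.13461794 151.83377674] [265.13002578 143.07318595]
side0 [314.40115836 161.3133336 ] [339.36795487 168.85443366] [326.88097474 164.97810592]
mark [ 0.0196613  -0.02479489  0.        ] -51.587074886681435
base [270.14242131  58.46551055] [364.3319199 155.9352015] seen [271.4, 60.4] [363.4, 156.4]
ball tool [ 0.00166536 -0.00061733 -0.0085    ]
```

Dish rim is at about (0.521, 0.291), agreed by all three cameras within 1–2 mm; rim centre at pixel (317,112). Moving above it.

Emit:
move_arm --pt "10 0 0 0 0 0 -0.8" --pt "20 0.5 10 0 0 0 -0.8" --pt "20 0.4 20 0 0 0 -0.8" --pt "9.6 0 20 0 0 0 -0.8" --pt "0 0 20 0 0 0 -0.8" --pt "0 0 15 0 0 0 -0.8" --pt "0 0 10 0 0 0 -0.8" --pt "0 0 0 0 0 0 -0.8" --pt "0 0 0 0 0 0 -0.8"

```text
time: 5.95
tool_pos: [0.522, 0.2899, 0.1039]
ee_rot: [2.47, 1.941, 0.001]
wrist_force: [-0.9, -0.6, -1.2]
finger_gap: 0.0215
```

```bash
python3 - <<'E'
from h import *
w=snap('wrist','w5'); s=w['state'];print(s['tool_pos'],s['finger_gap'],s['wrist_force'])
d=snap('side','d5');k=snap('scene','s5')
a=cv2.resize(d['img'][100:220,250:410,::-1],None,fx=3.5,fy=3.5,interpolation=2);cv2.imwrite('pics/zd5.png',a)
a=cv2.resize(k['img'][80:200,190:350,::-1],None,fx=3.5,fy=3.5,interpolation=2);cv2.imwrite('pics/zs5.png',a)
E
```

```text
[0.52203449 0.28986497 0.10393414] 0.021486701725929362 [-0.93130753 -0.58549017 -1.18071619]
```

View pics/w5.png

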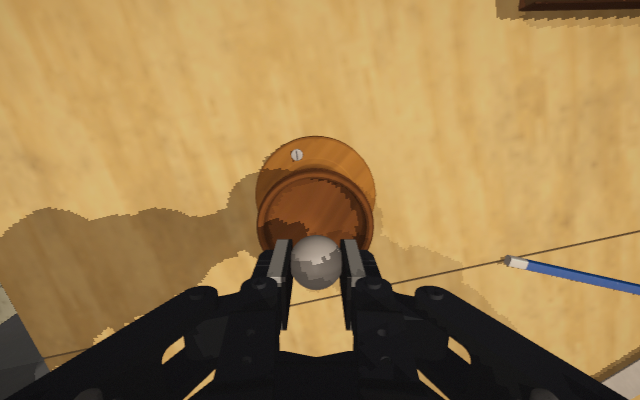

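View pics/zd5.png

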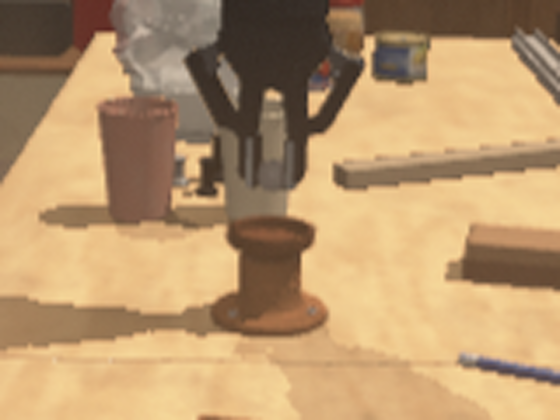

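View pics/zs5.png

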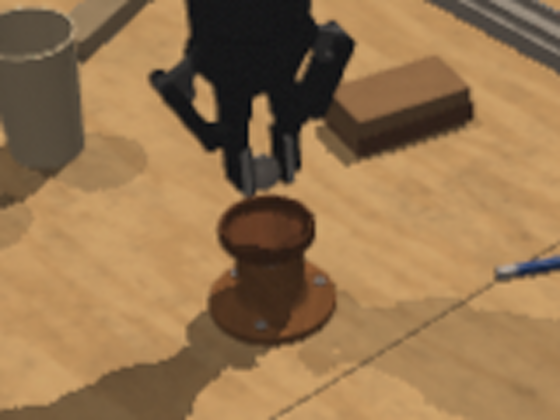

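```bash
python3 - <<'E'
from h import *
w,d,k=ld('w5'),ld('d5'),ld('s5')
print(proj(w,[.521,.291,.072]))
z=lambda u,v,a,b:(a+(u+.5)/3.5-.5,b+(v+.5)/3.5-.5)
p=z(277,175,250,100);r=z(271.5,232,250,100)
print('side ball',onz(d,*p,.1125),'rim',onz(d,*r,.072))
p=z(265,172,190,80);r=z(267,228,190,80)
print('scene ball',onz(k,*p,.1125),'rim',onz(k,*r,.072))
a=cv2.resize(k['img'][110:170,240:300,::-1],None,fx=9,fy=9,interpolation=2);b=cv2.resize(d['img'][135:195,300:360,::-1],None,fx=9,fy=9,interpolation=2)
cv2.imwrite('pics/zz5.png',np.hstack([a[:,:395],b[:,:395]]) if 0 else cv2.resize(np.hstack([a,b]),(800,400)))
E
```

```text
[315.55821793 229.72968094]
side ball [0.52545826 0.29679357 0.1125    ] rim [0.5220477  0.28358928 0.072     ]
scene ball [0.52421718 0.29020419 0.1125    ] rim [0.51843809 0.28541038 0.072     ]
```

View pics/zz5.png

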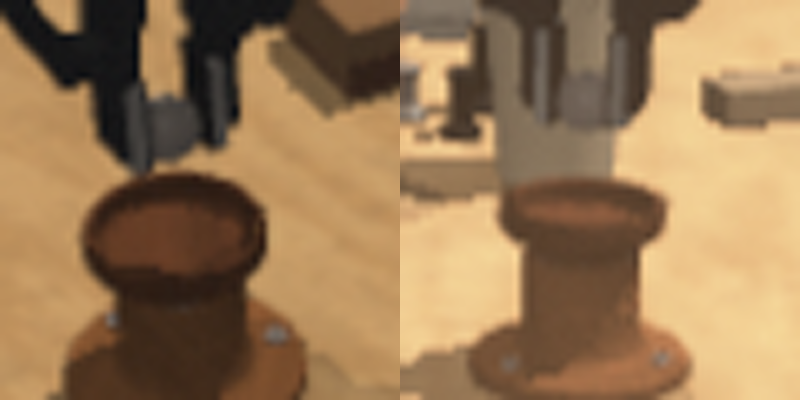

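```bash
python3 - <<'E'
from h import *
w,d,k=ld('w5'),ld('d5'),ld('s5')
a=np.linspace(0,2*np.pi,180)
im=cv2.resize(w['img'][130:290,220:420,::-1],None,fx=4,fy=4,interpolation=2)
for y,col in((.2885,(255,0,0)),(.291,(0,255,0))):
    for t in a:
        q=(proj(w,[.521+.033*np.cos(t),y+.033*np.sin(t),.072])-[220,130])*4+1.5
        cv2.circle(im,tuple(int(round(v)) for v in q),1,col,-1)
cv2.imwrite('pics/ov.png',im[:600])
ims=[]
for c,(u,v) in((k,(230,110)),(d,(290,135))):
    b=cv2.resize(c['img'][v:v+70,u:u+70,::-1],None,fx=5.7,fy=5.7,interpolation=2)
    for y,col in((.2885,(255,0,0)),(.291,(0,255,0))):
        for t in a:
            q=(proj(c,[.521+.033*np.cos(t),y+.033*np.sin(t),.072])-[u,v]+.5)*5.7-.5
            cv2.circle(b,tuple(int(round(e)) for e in q),1,col,-1)
    T=np.array(c['state']['tool_pos'])
    q=(proj(c,T+[-.0002,.0018,.0085])-[u,v]+.5)*5.7-.5
    cv2.circle(b,tuple(int(round(e)) for e in q),2,(0,0,255),-1)
    ims.append(b)
cv2.imwrite('pics/ov2.png',np.hstack(ims))
E
```

```text
(no output)
```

View pics/ov.png

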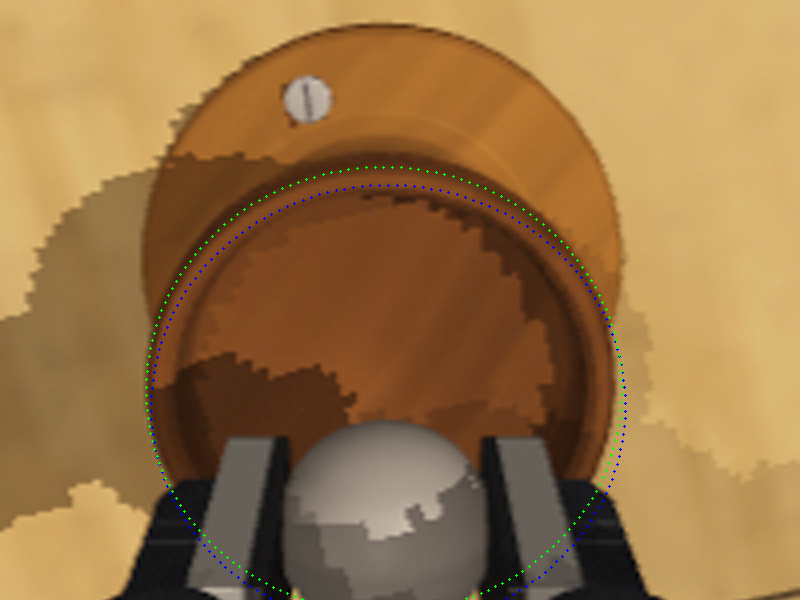

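View pics/ov2.png

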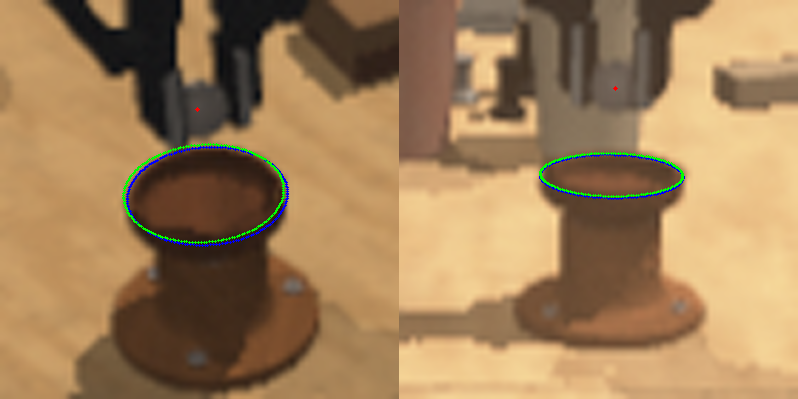

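Rim overlay fits in all three views; ball is ~1 mm off. Correcting and lowering.

Emit:
move_arm --pt "-0.8 -1.2 10 0 0 0 -0.8" --pt "0 0 10 0 0 0 -0.8" --pt "0 0 6 0 0 0 -0.8" --pt "0 0 3 0 0 0 -0.8" --pt "0 0 0 0 0 0 -0.8" --pt "0 0 0 0 0 0 -0.8" --pt "0 0 0 0 0 0 -0.8"

```text
time: 6.8
tool_pos: [0.5205, 0.2895, 0.0746]
ee_rot: [2.469, 1.942, 0.001]
wrist_force: [0.1, -0.2, 0.6]
finger_gap: 0.0218
```

```bash
python3 - <<'E'
from h import *
w=snap('wrist','w6'); s=w['state'];print(s['tool_pos'],s['finger_gap'],s['wrist_force'])
d=snap('side','d6');k=snap('scene','s6')
a=[cv2.resize(c['img'][v:v+70,u:u+70,::-1],None,fx=5.7,fy=5.7,interpolation=2) for c,(u,v) in((k,(230,100)),(d,(290,125)))]
cv2.imwrite('pics/zz6.png',np.hstack(a))
E
```

```text
[0.52054103 0.28953938 0.07462753] 0.021780021954429202 [ 0.10112689 -0.21039411  0.63148203]
```

View pics/zz6.png

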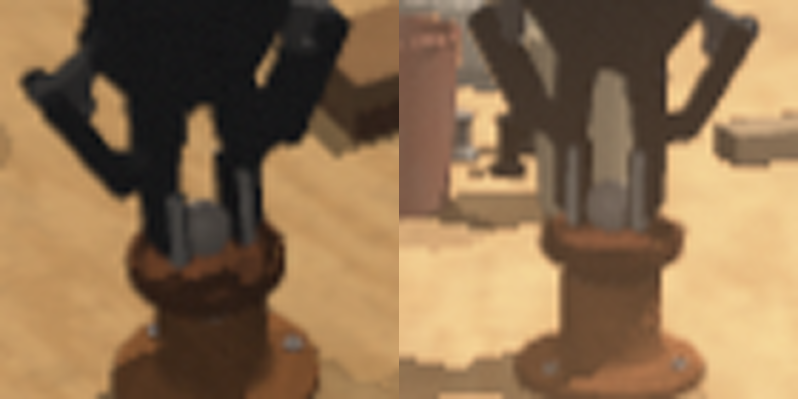

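View pics/w6.png

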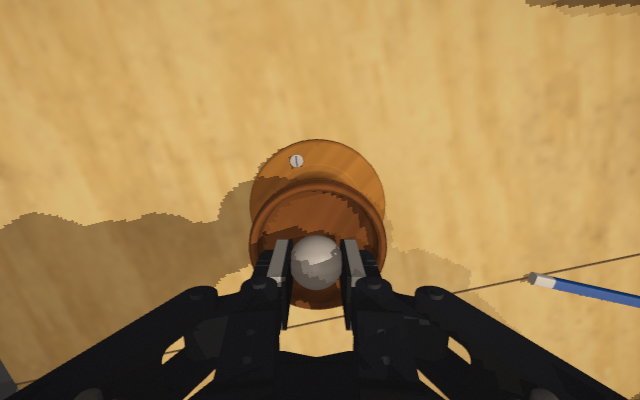

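Ball is centred over the hollow and the tips are just above the rim. Releasing.

Emit:
move_arm --pt "0 0 0 0 0 0 -0.3" --pt "0 0 0 0 0 0 -0.2" --pt "0 0 0 0 0 0 -0.1" --pt "0 0 0 0 0 0 0" --pt "0 0 0 0 0 0 0" --pt "0 0 -10 0 0 0 0" --pt "0 0 -20 0 0 0 0.2" --pt "0 0 -30 0 0 0 1" --pt "-10 0 -30 0 0 0 1" --pt "-20 0 -10 0 0 0 1" --pt "-20 0 0 0 0 0 1" --pt "-10 0 0 0 0 0 1" --pt "0 0 0 0 0 0 1"

```text
time: 8.25
tool_pos: [0.5061, 0.2303, 0.1748]
ee_rot: [2.471, 1.94, 0.0]
wrist_force: [-0.6, -0.0, -0.2]
finger_gap: 0.0854
```

```bash
python3 - <<'E'
from h import *
w=snap('wrist','w7'); s=w['state'];print(s['tool_pos'],s['finger_gap'],s['wrist_force'])
p=proj(w,[.5205,.291,.072]);print(p); u,v=int(p[0])-80,max(0,int(p[1])-60)
im=cv2.resize(w['img'][v:v+120,u:u+160,::-1],None,fx=5,fy=5,interpolation=2);cv2.imwrite('pics/z7.png',im);print(u,v)
E
```

```text
[0.5061034  0.23032324 0.17480647] 0.08544965306340624 [-0.56377794 -0.0116632  -0.2239388 ]
[316.89238302 111.65731265]
236 51
```

View pics/z7.png

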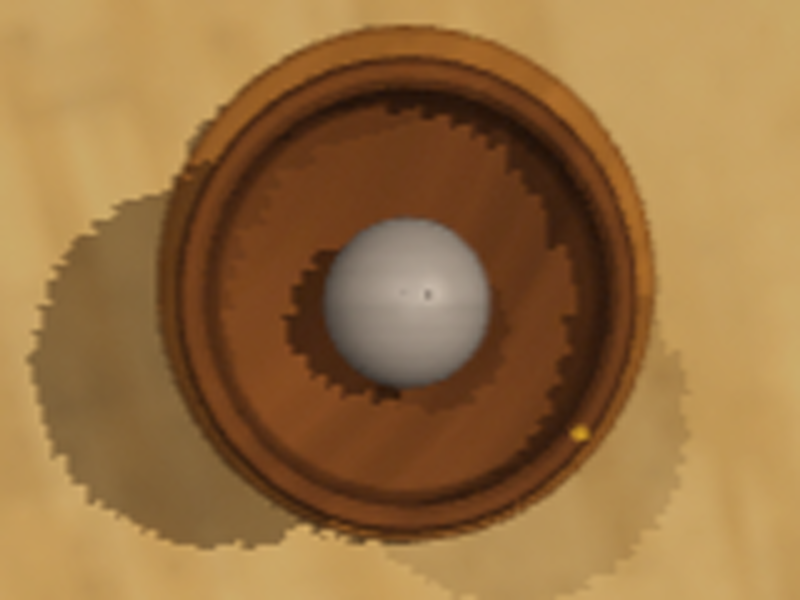

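```bash
python3 - <<'E'
from h import *
from scipy.optimize import least_squares
a=np.linspace(0,2*np.pi,120,endpoint=False)
for n in('w4','w7'):
    w=ld(n); g=cv2.GaussianBlur(w['img'].astype(np.float32)[:,:,0],(0,0),1.0)
    # radial dark line search near predicted outer rim
    pts=[]
    for t in a:
        e=np.array([np.cos(t),np.sin(t),0]); r=np.linspace(.029,.038,46)
        P=np.array([proj(w,np.array([.5207,.291,.072])+x*e) for x in r]).astype(np.float32)
        v=cv2.remap(g,P[:,0].copy()[None],P[:,1].copy()[None],cv2.INTER_LINEAR)[0]
        i=np.argmax(np.gradient(v)[3:-3])+3
        pts.append((t,r[i]))
    pts=np.array(pts)
    f=lambda p:(p[0]*np.cos(pts[:,0])+p[1]*np.sin(pts[:,0])+p[2]-pts[:,1])*1e3
    s=least_squares(f,[0,0,.033],loss='soft_l1',f_scale=.5); print(n,[.5207+s.x[0],.291+s.x[1]],s.x[2],np.median(abs(s.fun)))
    u,v=(237,35) if n=='w4' else (237,35)
    im=cv2.resize(w['img'][v:v+150,u:u+160,::-1],None,fx=4,fy=4,interpolation=2)
    for t in a:
        q=(proj(w,[.5207+s.x[0]+s.x[2]*np.cos(t),.291+s.x[1]+s.x[2]*np.sin(t),.072])-[u,v]+.5)*4-.5
        cv2.circle(im,tuple(int(round(x)) for x in q),1,(0,255,0),-1)
    cv2.imwrite(f'pics/fit_{n}.png',im)
w=ld('w7');b=onz(w,236+407/5-.4,51+302/5-.4,.068);print('ball',b)
E
```

```text
w4 [np.float64(0.5191925500431758), np.float64(0.2905471700838325)] 0.034052060215888094 0.4459675570132847
w7 [np.float64(0.5191793946357143), np.float64(0.2915577174563351)] 0.03408723722757366 0.5044258777224496
ball [0.52066846 0.29131218 0.068     ]
```

View pics/fit_w7.png

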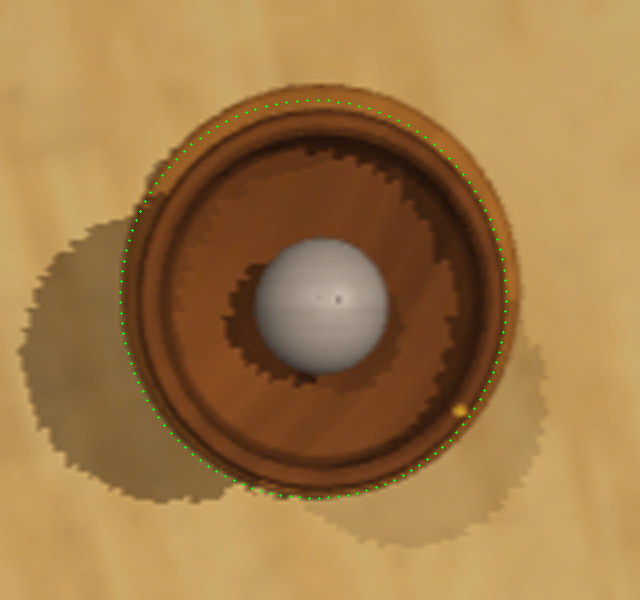

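Ball lies in the dish's middle (zoom 407,302, the dish centre). Moving over the dish with the gripper fully open.

Emit:
move_arm --pt "12 0 0 0 0 0 1" --pt "20 0.1 10 0 0 0 1" --pt "20 0.1 20 0 0 0 1" --pt "10.7 0.1 20 0 0 0 1" --pt "0 0 10 0 0 0 1" --pt "0 0 0 0 0 0 1" --pt "0 0 0 0 0 0 1"

```text
time: 9.0
tool_pos: [0.5213, 0.292, 0.1148]
ee_rot: [2.469, 1.942, 0.0]
wrist_force: [0.2, 0.2, 0.5]
finger_gap: 0.0851
```

```bash
python3 - <<'E'
from h import *
w=snap('wrist','w8'); s=w['state'];print(s['tool_pos'],s['finger_gap'],s['qpos'])
E
```

```text
[0.5213113  0.29203213 0.11481196] 0.08510958487791385 [ 5.10647410e-01  4.56590882e-01  1.08969321e-02  1.12503712e+00
 -3.08200247e-05  2.31939187e+00]
```

View pics/w8.png

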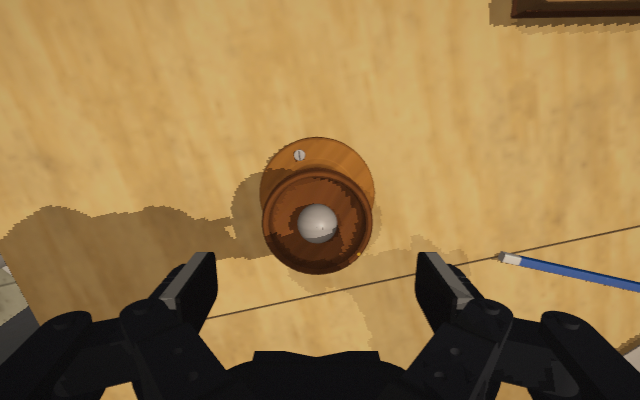

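```bash
python3 - <<'E'
from h import *
w=ld('w8');print(onz(w,317,223,.068)); T=np.array(w['state']['tool_pos']);M=R.from_rotvec(w['state']['ee_rot']).as_matrix()
print('tool',M.T@(onz(w,317,223,.068)-T))
a=np.linspace(0,6.28,200);c=[.5208,.2912,.071]
q=np.array([proj(w,[c[0]+.0325*np.cos(t),c[1]+.0325*np.sin(t),c[2]]) for t in a]);print(q.min(0),q.max(0))
cv2.imwrite('pics/z8.png',cv2.resize(w['img'][130:280,240:400,::-1],None,fx=4,fy=4,interpolation=2))
E
```

```text
[0.5207251  0.29144584 0.068     ]
tool [-0.00070897 -0.00043471  0.04681192]
[262.19235298 171.07467192] [372.29359609 274.48672352]
```

View pics/z8.png

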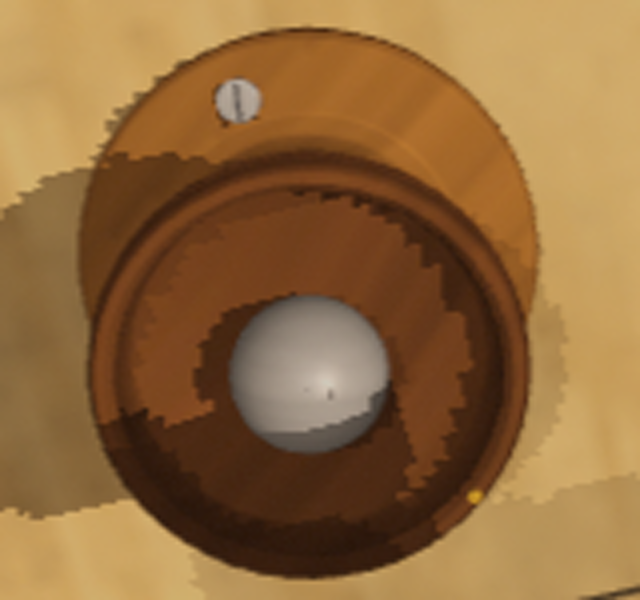

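Rim edges (262–372, 170–274) match the model to half a pixel. Descending.

Emit:
move_arm --pt "-0.7 -0.2 15 0 0 0 1" --pt "0 0 20 0 0 0 1" --pt "0 0 15 0 0 0 1" --pt "0 0 10 0 0 0 1" --pt "0 0 7 0 0 0 1" --pt "0 0 4 0 0 0 1" --pt "0 0 0 0 0 0 1" --pt "0 0 0 0 0 0 1"

```text
time: 9.85
tool_pos: [0.5212, 0.2915, 0.0439]
ee_rot: [2.469, 1.942, 0.001]
wrist_force: [0.8, -0.0, 0.0]
finger_gap: 0.0853
```

```bash
python3 - <<'E'
from h import *
w=snap('wrist','w9'); s=w['state'];print(s['tool_pos'],s['finger_gap'],s['wrist_force'])
d=snap('side','d9');k=snap('scene','s9')
a=[cv2.resize(c['img'][v:v+70,u:u+70,::-1],None,fx=5.7,fy=5.7,interpolation=2) for c,(u,v) in((k,(230,100)),(d,(290,125)))]
cv2.imwrite('pics/zz9.png',np.hstack(a))
E
```

```text
[0.52121444 0.29149751 0.04387127] 0.08525365473944677 [ 0.80775256 -0.03033849  0.03373733]
```

View pics/zz9.png

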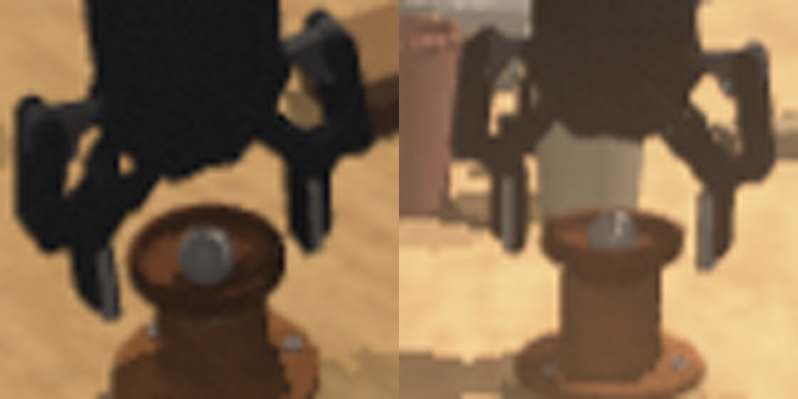

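View pics/w9.png

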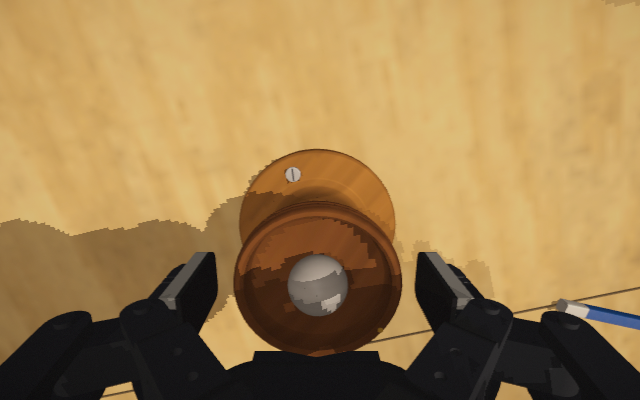

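Pads straddle the rim symmetrically at rim height, ball centred. Closing gradually.

Emit:
move_arm --pt "0 0 0 0 0 0 0.8" --pt "0 0 0 0 0 0 0.7" --pt "0 0 0 0 0 0 0.62" --pt "0 0 0 0 0 0 0.57" --pt "0 0 0 0 0 0 0.53" --pt "0 0 0 0 0 0 0.48" --pt "0 0 0 0 0 0 0.4" --pt "0 0 0 0 0 0 0.3" --pt "0 0 0 0 0 0 0.3" --pt "0 0 0 0 0 0 0.3" --force 40

```text
time: 11.0
tool_pos: [0.521, 0.2914, 0.0437]
ee_rot: [2.469, 1.942, 0.001]
wrist_force: [-1.1, -1.4, 6.2]
finger_gap: 0.0647
```

```bash
python3 - <<'E'
from h import *
w=snap('wrist','w10'); s=w['state'];print(s['tool_pos'],s['finger_gap'],s['wrist_force'],s['wrist_torque'])
E
```

```text
[0.52104245 0.29137702 0.04369818] 0.06466734657770509 [-1.14986968 -1.4133827   6.24127554] [-0.26778753  0.24769083  0.00741401]
```

View pics/w10.png

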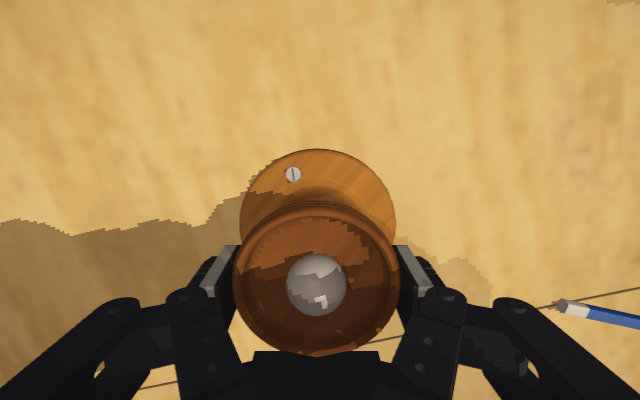

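Rim gripped (gap 65 mm), ball still at centre. Turning anticlockwise, first half.

Emit:
move_arm --pt "0 0 -0.4 0 0 0 0.3" --pt "0 0 0 0 0 -0.03 0.3" --pt "0 0 0 0 0 -0.05 0.3" --pt "0 0 0 0 0 -0.07 0.3" --pt "0 0 0 0 0 -0.08 0.3" --pt "0 0 0 0 0 -0.08 0.3" --pt "0 0 0 0 0 -0.08 0.3" --pt "0 0 0 0 0 -0.08 0.3" --pt "0 0 0 0 0 -0.08 0.3" --pt "0 0 0 0 0 -0.08 0.3" --pt "0 0 0 0 0 -0.07 0.3" --pt "0 0 0 0 0 -0.05 0.3" --pt "0 0 0 0 0 -0.03 0.3" --pt "0 0 0 0 0 0 0.3"

```text
time: 12.45
tool_pos: [0.521, 0.2914, 0.0438]
ee_rot: [1.544, 2.736, 0.0]
wrist_force: [0.2, -0.2, 1.8]
finger_gap: 0.0651
```

```bash
python3 - <<'E'
from h import *
w=snap('wrist','w11'); s=w['state'];print(s['tool_pos'],s['finger_gap'],s['wrist_force'],s['wrist_torque'],s['qpos'])
E
```

```text
[0.52098419 0.29144245 0.0437745 ] 0.06505614103222332 [ 0.24304528 -0.24254504  1.82852061] [ 0.08804658 -0.06345305  0.06062487] [ 5.09994646e-01  5.07013860e-01 -9.87523630e-02  9.64820266e-01
  8.03931100e-05  1.53778038e+00]
```

View pics/w11.png

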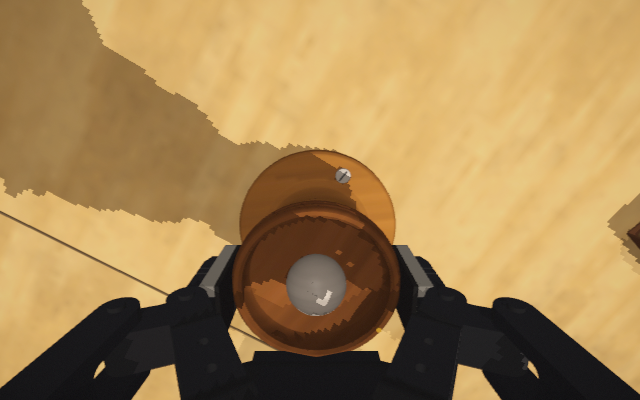

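The gold mark stays at (380,330), so the dish turns with the gripper; forces are small. Second half.

Emit:
move_arm --pt "0 0 0 0 0 -0.03 0.3" --pt "0 0 0 0 0 -0.05 0.3" --pt "0 0 0 0 0 -0.07 0.3" --pt "0 0 0 0 0 -0.08 0.3" --pt "0 0 0 0 0 -0.08 0.3" --pt "0 0 0 0 0 -0.08 0.3" --pt "0 0 0 0 0 -0.08 0.3" --pt "0 0 0 0 0 -0.08 0.3" --pt "0 0 0 0 0 -0.075 0.3" --pt "0 0 0 0 0 -0.07 0.3" --pt "0 0 0 0 0 -0.05 0.3" --pt "0 0 0 0 0 -0.03 0.3" --pt "0 0 0 0 0 0 0.3" --pt "0 0 0 0 0 0 0.3" --pt "0 0 0 0 0 0 0.3"

```text
time: 14.0
tool_pos: [0.5209, 0.2914, 0.0438]
ee_rot: [0.399, 3.116, 0.0]
wrist_force: [-1.2, 0.7, 3.5]
finger_gap: 0.065
```

```bash
python3 - <<'E'
from h import *
w=snap('wrist','w12'); s=w['state'];print(s['tool_pos'],s['finger_gap'],s['wrist_force'],s['wrist_torque'])
A=R.from_rotvec(ld('w10')['state']['ee_rot']);B=R.from_rotvec(s['ee_rot']);print(np.degrees((A.inv()*B).as_rotvec()))
E
```

```text
[0.52093307 0.29136405 0.04375506] 0.06495941746913789 [-1.17835005  0.71439154  3.47165026] [-0.02911347 -0.07408598 -0.02323609]
[ 2.29940859e-02  3.14123206e-03 -8.90572260e+01]
```

View pics/w12.png

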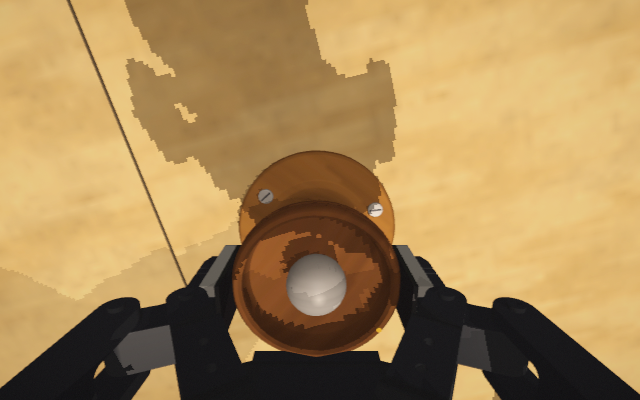

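Turned by 89.1°, ball centred at (317,285). Lifting gently for the first 12 mm, then checking.

Emit:
move_arm --pt "0 0 -1 0 0 0 0.3" --pt "0 0 -1.5 0 0 0 0.3" --pt "0 0 -2 0 0 0 0.3" --pt "0 0 -2 0 0 0 0.3" --pt "0 0 -2 0 0 0 0.3" --pt "0 0 -1.5 0 0 0 0.3" --pt "0 0 -1 0 0 0 0.3" --pt "0 0 0 0 0 0 0.3"

```text
time: 14.85
tool_pos: [0.521, 0.2914, 0.0549]
ee_rot: [0.398, 3.116, 0.0]
wrist_force: [0.8, 0.1, -1.4]
finger_gap: 0.0655
```

```bash
python3 - <<'E'
from h import *
w=snap('wrist','w13'); s=w['state'];print(s['tool_pos'],s['finger_gap'],s['wrist_force'],s['wrist_torque'])
d=snap('side','d13');k=snap('scene','s13')
a=[cv2.resize(c['img'][v:v+70,u:u+70,::-1],None,fx=5.7,fy=5.7,interpolation=2) for c,(u,v) in((k,(230,100)),(d,(290,125)))]
cv2.imwrite('pics/zz13.png',np.hstack(a))
E
```

```text
[0.52099746 0.29139034 0.05487119] 0.06547014328534782 [ 0.75026942  0.11642229 -1.35809919] [ 0.03987759 -0.01095678 -0.02428009]
```

View pics/zz13.png

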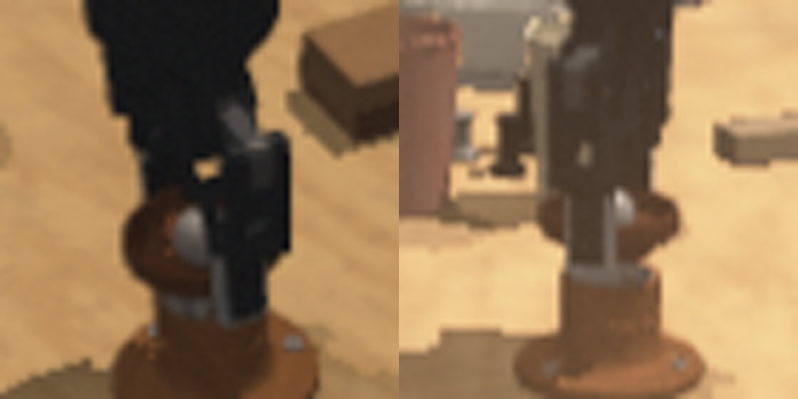

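View pics/w13.png

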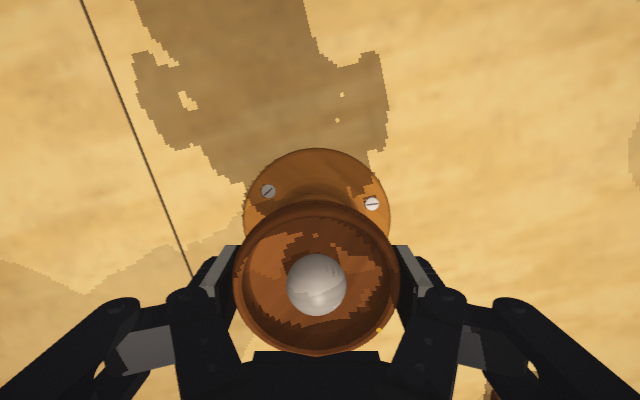

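The dish rises with the gripper: the spigot shows under it, the foot is unchanged and the load is about 1.4 N. Continuing to about 10 cm.

Emit:
move_arm --pt "0 0 -2 0 0 0 0.3" --pt "0 0 -3 0 0 0 0.3" --pt "0 0 -4 0 0 0 0.3" --pt "0 0 -6 0 0 0 0.3" --pt "0 0 -8 0 0 0 0.3" --pt "0 0 -9 0 0 0 0.3" --pt "0 0 -10 0 0 0 0.3" --pt "0 0 -10 0 0 0 0.3" --pt "0 0 -10 0 0 0 0.3" --pt "0 0 -9 0 0 0 0.3" --pt "0 0 -7 0 0 0 0.3" --pt "0 0 -5 0 0 0 0.3" --pt "0 0 -3 0 0 0 0.3" --pt "0 0 -2 0 0 0 0.3" --pt "0 0 -1 0 0 0 0.3" --pt "0 0 0 0 0 0 0.3" --pt "0 0 0 0 0 0 0.3" --pt "0 0 0 0 0 0 0.3" --pt "0 0 0 0 0 0 0.3"

```text
time: 16.9
tool_pos: [0.5208, 0.2913, 0.1436]
ee_rot: [-0.398, -3.116, 0.0]
wrist_force: [0.1, 0.2, -1.6]
finger_gap: 0.0653
```

```bash
python3 - <<'E'
from h import *
w=snap('wrist','w14'); s=w['state'];print(s['tool_pos'],s['ee_rot'],s['finger_gap'],s['wrist_force'],abs(s['joint_velocities']).max(),s['time'])
d=snap('side','d14');k=snap('scene','s14')
a=[cv2.resize(c['img'][v:v+100,u:u+100,::-1],None,fx=4,fy=4,interpolation=2) for c,(u,v) in((k,(215,80)),(d,(275,95)))]
cv2.imwrite('pics/zz14.png',np.hstack(a))
E
```

```text
[0.52084155 0.29130542 0.14356511] [-3.97596359e-01 -3.11611790e+00  1.79497887e-04] 0.06533299734200806 [ 0.06536699  0.22634594 -1.56637014] 0.0017878012615332507 16.9
```

View pics/zz14.png

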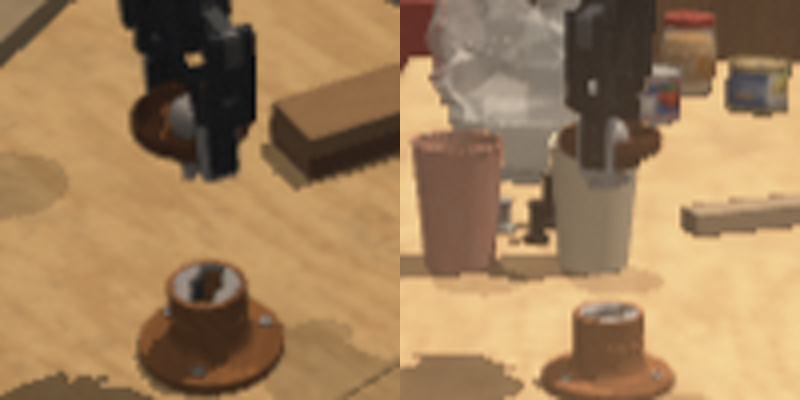

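View pics/w14.png

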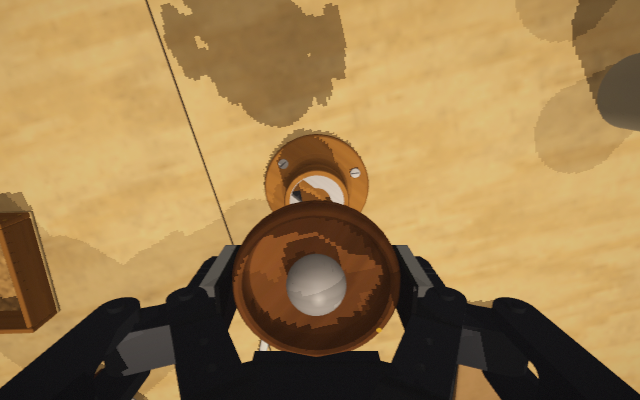

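View pics/s14.png

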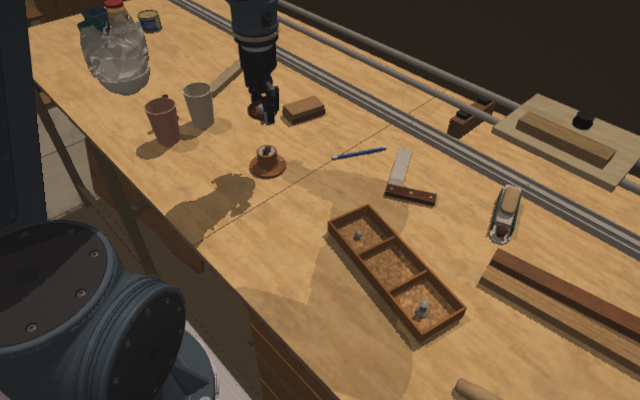

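The dish is out and level, the ball is centred at (317,285), the foot is empty, and the small ball (358,236) and peg (423,308) are still in the tray. Handing in.

```bash
python3 -c "
from station import order
print(order.hand_in())"
```

```text
the job is handed in; nothing more can be done
None
```

The job is done and handed in at about 17 s on the robot's clock (limit 58 s). The system reports no verdict, so what follows rests on my own checks.

- **Ball:** I took the large ball from the tray's middle compartment and released it about 15 mm above where it rests in the locked dish. It settled in the middle. The drop was that high because the finger tips would not fit low enough inside the hollow.
- **Dish:** I gripped it across the rim and turned it 89° anticlockwise, measured from the tool. I then lifted it straight up 100 mm, to about 10 cm above the foot.

**Last checks:**
- **Grip and pose:** the dish was still gripped with the fingers 65 mm apart. The tool stood upright, carried about 1.6 N of load, and the joints were at rest.
- **Ball position:** the ball stood in the middle of the dish, at the same wrist-camera pixel as before the lift.
- **Tray and foot:** the foot was empty, and the smaller ball and the peg were still in the tray.

The finger gap read 1–2 mm below the true size for both the ball and the dish, but the pictures showed firm grips. No check failed. The cameras agreed on where the dish stood to within 1–2 mm once I fitted the rim properly. My first rough pixel readings were up to about 10 mm off, and one automatic edge fit was pulled off by the foot's base, so I did not use it.

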